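Lock the inlet head onto the air sampler

ROBOT

A 7-joint arm with a two-finger parallel gripper is mounted at the origin on a cart in front of the work surface, level with it; the furniture and walls round the work are solid. World frame = base frame: x ahead of the robot, y to its left, z up, the work surface at z = 0. Lengths are in m, angles in degrees, forces in N, time in s.
With the tool pointing down it reaches from about 0.425 to 0.875 m from the base axis. Payload 4.7 kg.
Tool frame: the origin (TCP) lies between the finger pads; the fingertips stand 17 mm ahead of it and the grasp point (between the pads) lies 2 mm behind it; z points along the fingers, y is the line along which they close (so a half turn about z gives the same grasp; the last joint's range is limited). The gripper opens to 87 mm and grips with 3 to 60 N. Pads are 19 mm wide; open, the fingers measure 117 mm over their backs; the gripper's body (75 mm by 190 mm) begins 51 mm behind the grasp point.
Start: joints at [72.542, 18.392, -4.016, 83.108, 1.295, 78.541, -3.26], TCP at [0.204, -0.617, 0.24] pointing down, gripper open.
Joint ranges: [-163.93, 163.93], [-17.29, 119.83], [-79.2, 71.16], [3.27, 140.29], [-89.18, 269.18], [5.43, 117.66], [-154.24, 154.24]. Speed limits (degrees/s): [147.25, 147.25, 180, 180, 180, 180, 180].

INTERFACE

Orientations are given as [roll, pitch, yaw] about the fixed x, y, z axes, in that order (R = Rz(yaw) Ry(pitch) Rx(roll)).
In Python, from cell import env, cams gives the robot as it stands.
- The arm moves only by the shell command python3 -m pendant 'ROWS' [FORCE]. ROWS is JSON, a list of rows, each an object of numbers: "tx", "ty", "tz": the shift along the tool's x, y, z each as a share of 0.05 m, from -1 to 1; "spin": the turn about the tool's z as a share of 4 degrees, from -1 to 1; "claw": the closure, from 0 (fully open) to 1 (shut). A call has 1 to 10 rows; each row shifts and turns the commanded pose from where the row before left it, along the tool's axes as they then stand; what a row does not reach is not made up. A row lasts 1/8 s, in which the tool goes at most 62.5 mm and 10.7 degrees, less where a joint would pass 70% of its speed; a pose out of reach is approached as far as the arm can. A call with a number of a shift or a turn outside -1 to 1 is refused whole. A call with a gripper value outside its range is refused whole. The fingers move at their own pace and stop on an object; FORCE is the grip in N (left out, the last holds). Time passes only in rows, so rows that do not move let the fingers close. It gives the time, the measured TCP pose, the force, the opening and the grip force at its end, in the units of the state.
- env.get_obs(): the state, without advancing time (a new reading comes with each control period).
- cams.read_camera(name): name is "scene" or "top" or "wrist"; returns the picture (384x512x3 uint8, red, green, blue); there is no depth.
- cams.camera_info(name): a dict with "fx", "fy", "cx", "cy" (pixels), "k1" (the pictures are not rectified: a ray, as slopes to the right and down, at radius r is drawn at 1 + k1 r^2 times it, then the intrinsics apply), "rvec" (rotation vector, rad) and "tvec" (3), from world to camera coordinates, as OpenCV has them. Camera axes: x right, y down, z forward; pixel columns grow to the right and rows downward; lengths in m; the calibration is good to about 2 mm. A picture is of the moment at which its call begins: read the wrist's pose just before it. camera_info takes no time and is no camera call; for the wrist camera it gives the pose at the moment of the call.
- env.sign_off(): hands the job in; it is judged then, once.
The state is a dict: "time_s": time; "qpos": joint angles; "joint_velocities": joint speeds; "effort": joint torques, N m; "tool_pos": TCP position; "tool_rot": TCP orientation; "force": force on the tool from outside, world axes, zero at the start; "wrist_torque": the same for the moment, N m; "grip_width": finger opening in m; "grasp_force": force on a finger pad.
Only numpy, scipy, OpenCV 4.12 (cv2) and the standard library are available. Lean on these libraries where they do the work, as an engineer would, in place of code of your own. Each camera call takes 0.05 s, during which the arm holds its last target. There are 200 camera calls.

TASK

Stand the inlet head upright on the deck of the air sampler base, with its two ears in the open gaps between the two claws so that it sits fully down, then turn it clockwise (seen from above) until the ears are under the claws and against their end stops. Leave it locked there, and leave the dish, tape roll, chuck and filter where they are.

Things in the scene. Friction and masses are not known exactly. Their poses are not given: they have to be found in the camera images.
- head_mid (a point): Inlet head: loose upright aluminium cylinder, about 0.3 kg, body diameter 56, height 88; this is its centre, 44 above its underside, z up. Foot flange 66 diameter, 6.5 thick; bore 40 diameter, 20 deep from below. Between the wings (along y) the body is bare and can be gripped across its 56. Ears and wings lie along its +x and -x; half a turn about z makes no difference.
- wing (a point): one of the head's two blue wings (this one along +x, its twin along -x): upright plate 8 thick, from the body out to radius 69, 22 to 40 above the head's underside, with a round bead 11 diameter (21 to 41 high) at the tip. This point is on the plate, 50 from the axis, 31 up. Axes as head_mid. The head turns at about 1 N at a wing and may rock by some degrees till under the claws.
- ear (a point): one of the head's two dark steel locking ears (this one along +x below the wing, its twin along -x): 18 wide, 6.5 thick, level with the underside, out to radius 45. This point is the ear's middle, 38 from the axis. Axes as head_mid
- sampler_base: Air sampler base, fixed, upright on a perforated sheet; origin at the centre of its underside, z up. Foot disc diameter 116, drum 84 with a blue band, round deck 108 whose top is 56 above the origin. Claws at its +y and -y, open gaps at +x and -x, brass hose tail at +x. With the head seated on it, head_mid is 100 above this origin.
- deck (a point): centre of the deck's top face; axes as the base. Here a boss, 35 diameter, tapering to 26 at its top 14 above the deck, enters the head's bore with 2.5 play all round. The head goes down with its ears along +x and -x (within about 0.5 rad) and is turned about a quarter turn clockwise seen from above until the ears lie along +y and -y.
- claw (a point): on the lip top of one of two dark steel claws with red marks (this one at +y, its twin half a turn round). Lip from 37 to 53 from the centre, 9.5 to 15 above the deck (ears pass under it with 3 to spare); outer wall from 48.5. It spans x -20 to +17 of the base, bent up before -7 as a lead-in to 19 high; a stop fills x 10 to 17: the ear enters from -x and stops under the mark.
- dish: bystander: clear shallow round dish, 60 diameter, 15 high; origin at the centre of its underside
- tape: bystander: roll of blue tape lying flat, 69 diameter, 19 high; origin at the centre of its underside
- chuck: bystander: cream-coloured round spare chuck, 52 diameter, 18 high; origin at the centre of its underside
- filter: bystander: round black-rimmed filter lying flat, 48 diameter, 9 high; origin at the centre of its underside

How it is judged (in metres and radians):
On the way:
1. the head sits fully down on the deck, its ears between the claws, not yet turned under them (z of head_mid in the frame of deck below 0.0465 m and horizontal distance between head_mid and deck below 0.006 m and angle between head_mid's own z axis and vertical below 0.1 rad and angle between the x axis of head_mid and the y axis of sampler_base, either way round above 0.35 rad), for 0.1 s.
At the end, for the whole second after the job is handed in: The head stands upright (within 4 degrees) and fully down on the deck (within 2.5 mm, centred within 6 mm), with its ears under the claws and within 0.2 rad of the claw centre line, released and at rest (z of head_mid in the frame of deck between 0.041 and 0.0465 m and horizontal distance between head_mid and deck below 0.006 m and angle between head_mid's own z axis and vertical below 0.07 rad and angle between the x axis of head_mid and the y axis of sampler_base, either way round below 0.2 rad and linear speed of head below 0.02 m/s); the robot touches nothing.
It fails at once if a bystander (dish, tape roll, chuck or filter) is moved by more than 25 mm (distance of any of dish, tape, chuck, filter from where it was at the start of the episode above 0.025 m).
It also fails if it takes over 56 s, if anything falls off the work surface, if the arm or the gripper's body presses on something with over 40 N, if the wrist force passes 120 N, or if a joint passes its speed limit or range.

## Working session

There is one attempt and no reset: what is moved stays moved. The work goes in short steps, Python scripts to look and compute and a shell command to move; the robot and the scene stay as the last step left them, time stands still between calls to the robot, and variables do not carry over. Pictures are saved under pics/ and viewed, at most 10 in all, crops included, and the job is handed in when it is done.

```bash
mkdir -p pics
cat > h.py <<'E'
import numpy as np, cv2
from cell import env, cams
def snap(n,f):
    i=cams.camera_info(n); im=cams.read_camera(n); cv2.imwrite('pics/'+f,im[:,:,::-1]); return i,im
def ray(i,u,v):
    a,b=(u-i['cx'])/i['fx'],(v-i['cy'])/i['fy']; x,y=a,b
    for _ in range(20):
        s=1+i['k1']*(x*x+y*y); x,y=a/s,b/s
    R=cv2.Rodrigues(np.array(i['rvec'],float))[0]; t=np.array(i['tvec'],float).ravel()
    return -R.T@t, R.T@np.array([x,y,1.])
def at(i,u,v,z):
    o,d=ray(i,u,v); return o+d*(z-o[2])/d[2]
def pix(i,P):
    R=cv2.Rodrigues(np.array(i['rvec'],float))[0]; p=R@np.array(P,float)+np.array(i['tvec'],float).ravel()
    x,y=p[:2]/p[2]; s=1+i['k1']*(x*x+y*y); return i['fx']*x*s+i['cx'],i['fy']*y*s+i['cy']
E
python3 - <<'E'
from h import *
i,a=snap('top','t1.png'); j,b=snap('scene','s1.png')
cv2.imwrite('pics/both.png',cv2.resize(np.vstack([a,b])[:,:,::-1],(400,600))) 
o=env.get_obs(); print(o['time_s'],o['tool_pos'],o['tool_rot'])
print(i,j); print(cams.camera_info('wrist'))
E
```

```text
0.1 [ 0.20353868 -0.61683794  0.23858109] [-1.79904557e+02  4.65509720e-03  1.82663771e+01]
{'fx': 375.52845742249673, 'fy': 375.52845742249673, 'cx': 259.7533094445905, 'cy': 188.33807225654118, 'k1': 0.014218492248705776, 'rvec': array([ 2.15792343, -2.18683243,  0.0508562 ]), 'tvec': array([0.05901611, 0.56105836, 0.92020314])} {'fx': 406.37816266311097, 'fy': 406.37816266311097, 'cx': 252.80873865572877, 'cy': 191.29127040069218, 'k1': -0.10373139854484024, 'rvec': array([ 2.16526508,  1.02634217, -0.43481281]), 'tvec': array([-0.38821102, -0.21974518,  1.50886551])}
{'fx': 279.7697865027557, 'fy': 279.7697865027557, 'cx': 253.0620497618369, 'cy': 188.97671430131507, 'k1': -0.02760617007838409, 'rvec': array([-2.34762363,  1.69740067,  0.25085911]), 'tvec': array([-0.64871725, -0.03522085,  0.39091215])}
```

View pics/t1.png

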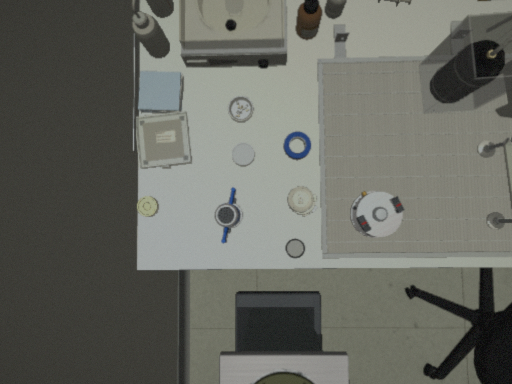

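View pics/s1.png

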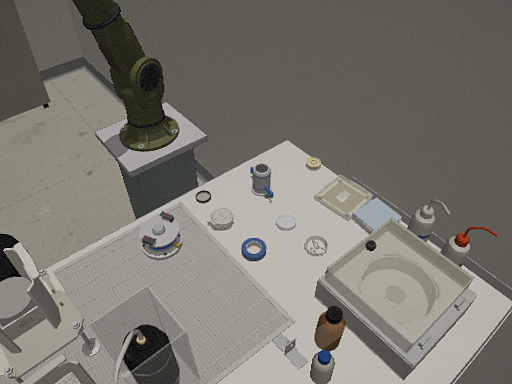

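The top view shows the head at about (228,215), wings near-vertical in the picture, and the base at (380,214) with its claws at (362,223) and (397,205). The arm is out of view. I'll enlarge both.

Run:
```python
from h import *
a=cv2.imread('pics/t1.png')
c=np.hstack([cv2.resize(a[180:250,195:262],(400,418),interpolation=cv2.INTER_CUBIC)[:, :],cv2.resize(a[180:250,345:412],(400,418),interpolation=cv2.INTER_CUBIC)])
cv2.imwrite('pics/c1.png',c)
```

```text
(no output)
```

View pics/c1.png

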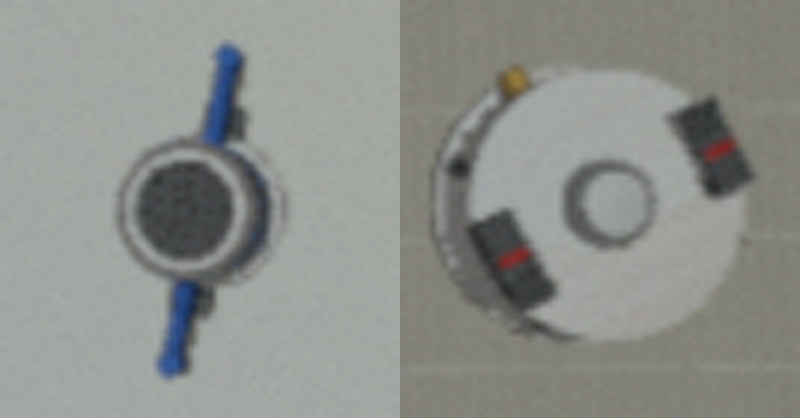

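Crop: head top centre is at (185,208), beads at (229,55) and (171,365). The deck centre is at (607,204), red marks at (720,150) and (514,258), and the brass tail at (514,82).

Run:
```python
from h import *
i=cams.camera_info('top')
f=lambda u,v,x0,z: at(i,x0+(u+.5)*67/400-.5,180+(v+.5)*70/418-.5,z)
b1=f(229,55,195,.041);b2=f(171,365,195,.041)
print('head',(b1+b2)/2,f(185,208,195,.088),'yaw',np.degrees(np.arctan2(*(b1-b2)[1::-1])),np.linalg.norm(b1-b2))
m1=f(320,150,345,.072);m2=f(114,258,345,.072)
print('base',(m1+m2)/2,f(207,204,345,.057),f(218,203,345,.071),'y-axis yaw',np.degrees(np.arctan2(*(m2-m1)[1::-1])),np.linalg.norm(m1-m2))
print('tail',f(114,82,345,.02))
```

```text
head [0.49700474 0.1292396  0.041     ] [0.49739901 0.12996783 0.088     ] yaw -11.014113949996931 0.12867423933867586
base [ 0.49458376 -0.23205362  0.072     ] [ 0.49463726 -0.23252084  0.057     ] [ 0.49496455 -0.23275181  0.071     ] y-axis yaw 116.88206227556506 0.09106165939241484
tail [ 0.54577855 -0.20668686  0.02      ]
```

```bash
python3 -m pendant '[{"tx":0.53,"ty":-0.86},{"tx":0.53,"ty":-0.86},{"tx":0.53,"ty":-0.86},{"tx":0.53,"ty":-0.86},{"tx":0.92,"ty":-0.62},{"tx":0.92,"ty":-0.62},{"tx":0.92,"ty":-0.62},{"tx":0.92,"ty":-0.62},{"tx":0.92,"ty":-0.62},{"claw":0}]' 15
python3 -m pendant '[{"tx":0.59,"ty":-0.96},{"tx":0.59,"ty":-0.96},{"tx":0.59,"ty":-0.96},{"tx":0.59,"ty":-0.96},{"tx":0.59,"ty":-0.96},{"tx":0.59,"ty":-0.96},{"spin":1},{"spin":1},{"spin":1},{"spin":1}]'
python3 -m pendant '[{"spin":1},{"spin":1},{"spin":1},{"spin":0.3},{}]'
```

```text
invalid input at $[0]: expected keys tx, ty, tz, spin, claw
invalid input at $[0]: expected keys tx, ty, tz, spin, claw
invalid input at $[0]: expected keys tx, ty, tz, spin, claw
```

All five keys are required.

```bash
python3 -m pendant '[{"tx":0.53,"ty":-0.86,"tz":0,"spin":0,"claw":0},{"tx":0.53,"ty":-0.86,"tz":0,"spin":0,"claw":0},{"tx":0.53,"ty":-0.86,"tz":0,"spin":0,"claw":0},{"tx":0.53,"ty":-0.86,"tz":0,"spin":0,"claw":0},{"tx":0.92,"ty":-0.62,"tz":0,"spin":0,"claw":0},{"tx":0.92,"ty":-0.62,"tz":0,"spin":0,"claw":0},{"tx":0.92,"ty":-0.62,"tz":0,"spin":0,"claw":0},{"tx":0.92,"ty":-0.62,"tz":0,"spin":0,"claw":0},{"tx":0.92,"ty":-0.62,"tz":0,"spin":0,"claw":0},{"tx":0,"ty":0,"tz":0,"spin":0,"claw":0}]' 15
```

```text
time_s: 1.35
tool_pos: [0.4226, -0.1969, 0.2395]
tool_rot: [-180.0, -0.1, 18.8]
force: [-0.1, -0.3, 0.6]
grip_width: 0.0869
grasp_force: 0.0
```

```bash
python3 -m pendant '[{"tx":0.59,"ty":-0.95,"tz":0,"spin":0,"claw":0},{"tx":0.59,"ty":-0.95,"tz":0,"spin":0,"claw":0},{"tx":0.59,"ty":-0.95,"tz":0,"spin":0,"claw":0},{"tx":0.59,"ty":-0.95,"tz":0,"spin":0,"claw":0},{"tx":0.59,"ty":-0.95,"tz":0,"spin":0,"claw":0},{"tx":0.59,"ty":-0.95,"tz":0,"spin":0,"claw":0},{"tx":0,"ty":0,"tz":0,"spin":1,"claw":0},{"tx":0,"ty":0,"tz":0,"spin":1,"claw":0},{"tx":0,"ty":0,"tz":0,"spin":1,"claw":0},{"tx":0,"ty":0,"tz":0,"spin":1,"claw":0}]'
python3 -m pendant '[{"tx":0,"ty":0,"tz":0,"spin":1,"claw":0},{"tx":0,"ty":0,"tz":0,"spin":1,"claw":0},{"tx":0,"ty":0,"tz":0,"spin":1,"claw":0},{"tx":0,"ty":0,"tz":0,"spin":0.4,"claw":0},{"tx":0,"ty":0,"tz":0,"spin":0,"claw":0}]'
python3 - <<'E'
from h import *
print(env.get_obs()['qpos'])
i,a=snap('wrist','w1.png')
E
```

```text
time_s: 2.6
tool_pos: [0.499, 0.1234, 0.239]
tool_rot: [180.0, 0.1, 2.1]
force: [-0.2, 0.7, 0.6]
grip_width: 0.0874
grasp_force: 0.0
time_s: 3.22
tool_pos: [0.499, 0.1241, 0.2393]
tool_rot: [180.0, 0.0, -11.3]
force: [0.9, 0.4, 0.5]
grip_width: 0.087
grasp_force: 0.0
[  29.72764831    4.88500991  -48.61893805  100.77174606    3.78827087
   76.05453716 -121.03723015]
```

View pics/w1.png

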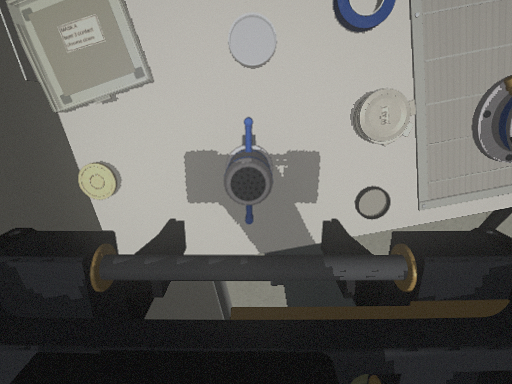

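The wrist view shows the head with beads at (248,121) and (249,219) and its top centre at (248,184). The wings are already aligned with the tool x.

Run:
```python
from h import *
i=cams.camera_info('wrist'); o=env.get_obs()
b1=at(i,248.5,121,.041);b2=at(i,249,219,.041); t=at(i,248,184,.088)
d=b1-b2;print(b1,b2,(b1+b2)/2,t,np.degrees(np.arctan2(d[1],d[0])))
y=np.radians(o['tool_rot'][2])
for h in ((b1+b2)/2,t,np.array([.4972,.1296,0])):
  e=h-o['tool_pos']; print(e[0]*np.cos(y)+e[1]*np.sin(y), e[0]*np.sin(y)-e[1]*np.cos(y))
```

```text
[0.55905161 0.11767534 0.041     ] [0.43527692 0.14240982 0.041     ] [0.49716427 0.13004258 0.041     ] [0.49533716 0.1305716  0.088     ] -11.300829621169811
-0.0029356593314166235 -0.005332975509481016
-0.0048310417331877235 -0.005493273635579592
-0.002813795139233421 -0.004906005596570545
```

```bash
python3 -m pendant '[{"tx":-0.06,"ty":-0.1,"tz":0,"spin":0,"claw":0},{"tx":0,"ty":0,"tz":0.7,"spin":0,"claw":0},{"tx":0,"ty":0,"tz":0.7,"spin":0,"claw":0},{"tx":0,"ty":0,"tz":0.7,"spin":0,"claw":0},{"tx":0,"ty":0,"tz":0.7,"spin":0,"claw":0},{"tx":0,"ty":0,"tz":0.7,"spin":0,"claw":0},{"tx":0,"ty":0,"tz":0,"spin":0,"claw":0},{"tx":0,"ty":0,"tz":0,"spin":0,"claw":0}]'
python3 -m pendant '[{"tx":0,"ty":0,"tz":0,"spin":0,"claw":0.5},{"tx":0,"ty":0,"tz":0,"spin":0,"claw":1},{"tx":0,"ty":0,"tz":0,"spin":0,"claw":1},{"tx":0,"ty":0,"tz":0,"spin":0,"claw":1},{"tx":0,"ty":0,"tz":0,"spin":0,"claw":1}]' 25
```

```text
time_s: 4.28
tool_pos: [0.4978, 0.1308, 0.0657]
tool_rot: [-180.0, -0.1, -11.3]
force: [0.0, -1.0, 0.3]
grip_width: 0.0872
grasp_force: 0.0
time_s: 4.9
tool_pos: [0.4973, 0.1302, 0.0648]
tool_rot: [180.0, -0.0, -11.3]
force: [-0.7, 0.2, 2.2]
grip_width: 0.0555
grasp_force: 25.0
```

```bash
python3 -m pendant '[{"tx":0,"ty":0,"tz":-0.6,"spin":0,"claw":1},{"tx":0,"ty":0,"tz":-0.6,"spin":0,"claw":1},{"tx":0,"ty":0,"tz":-0.6,"spin":0,"claw":1},{"tx":0,"ty":0,"tz":-0.6,"spin":0,"claw":1},{"tx":0.17,"ty":0.89,"tz":0,"spin":0,"claw":1},{"tx":0.17,"ty":0.89,"tz":0,"spin":0,"claw":1},{"tx":0.17,"ty":0.89,"tz":0,"spin":0,"claw":1},{"tx":0.17,"ty":0.89,"tz":0,"spin":0,"claw":1}]'
python3 -m pendant '[{"tx":0.17,"ty":0.89,"tz":0,"spin":0,"claw":1},{"tx":0.17,"ty":0.89,"tz":0,"spin":0,"claw":1},{"tx":0.17,"ty":0.89,"tz":0,"spin":0,"claw":1},{"tx":0.17,"ty":0.89,"tz":0,"spin":0,"claw":1},{"tx":0,"ty":0,"tz":0,"spin":0,"claw":1}]'
python3 -m pendant '[{"tx":0,"ty":0,"tz":0,"spin":-1,"claw":1},{"tx":0,"ty":0,"tz":0,"spin":-1,"claw":1},{"tx":0,"ty":0,"tz":0,"spin":-1,"claw":1},{"tx":0,"ty":0,"tz":0,"spin":-1,"claw":1},{"tx":0,"ty":0,"tz":0,"spin":-1,"claw":1},{"tx":0,"ty":0,"tz":0,"spin":-1,"claw":1},{"tx":0,"ty":0,"tz":0,"spin":-1,"claw":1},{"tx":0,"ty":0,"tz":0,"spin":-1,"claw":1},{"tx":0,"ty":0,"tz":0,"spin":0,"claw":1}]'
python3 - <<'E'
from h import *
print(env.get_obs()['qpos'])
i,a=snap('wrist','w2.png');j,b=snap('scene','s2.png')
c=np.hstack([a,cv2.resize(b[150:300,80:250],(435,384))]);cv2.imwrite('pics/c2.png',cv2.resize(c,None,fx=.84,fy=.84)[:,:,::-1])
E
```

```text
time_s: 5.9
tool_pos: [0.4947, -0.0525, 0.184]
tool_rot: [180.0, 0.0, -11.3]
force: [1.4, 0.2, -2.4]
grip_width: 0.0555
grasp_force: 25.0
time_s: 6.52
tool_pos: [0.4919, -0.2371, 0.1833]
tool_rot: [179.9, 0.1, -11.8]
force: [-0.3, 0.5, -2.2]
grip_width: 0.0555
grasp_force: 25.0
time_s: 7.65
tool_pos: [0.4936, -0.2312, 0.184]
tool_rot: [-179.9, 0.0, 20.7]
force: [0.5, -0.1, -2.7]
grip_width: 0.0553
grasp_force: 25.0
[ 54.78858642  10.42208304 -35.83352952 101.3142574    6.42641623
  70.38786047 -52.07883172]
```

View pics/c2.png

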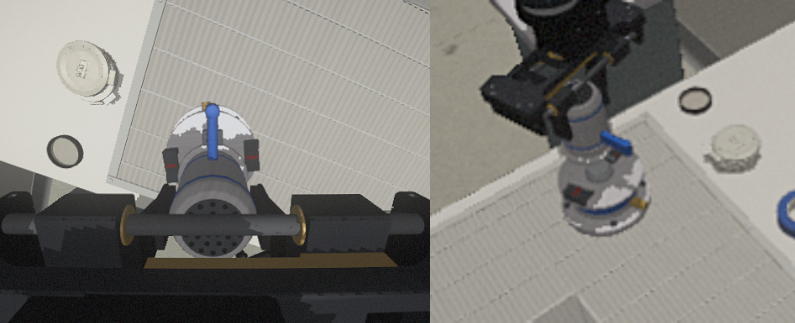

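The wrist view shows the red marks at about (202,195) and (304,187) in full-size pixels, with the head bead at (252,132) between the claws. In the scene view the head hangs above the boss.

Run:
```python
from h import *
i=cams.camera_info('wrist'); o=env.get_obs(); a=cv2.imread('pics/w2.png').astype(int)
r=(a[:,:,2]-a[:,:,1]>40)&(a[:,:,2]-a[:,:,0]>40); r[230:]=0
n,l,s,c=cv2.connectedComponentsWithStats(r.astype('uint8')); print(s[1:].tolist(),c[1:])
print(o['tool_pos'],o['tool_rot'])
k=[q for q in range(1,n) if s[q,4]>5]
m=sorted([at(i,*c[q],.073) for q in k],key=lambda p:-p[1]); print(m)
M=(m[0]+m[-1])/2; d=m[0]-m[-1]; print(M,np.degrees(np.arctan2(d[1],d[0])))
bead=at(i,252.4,132,.159); print('bead',bead,bead-o['tool_pos'])
y=np.radians(o['tool_rot'][2])
for h in (M,np.array([.4947,-.2324,0])):
  e=h-o['tool_pos']; print(e[0]*np.cos(y)+e[1]*np.sin(y), e[0]*np.sin(y)-e[1]*np.cos(y))
```

```text
[[294, 185, 12, 4, 33], [198, 196, 12, 3, 33]] [[299.42424242 186.87878788]
 [203.63636364 197.03030303]]
[ 0.49364124 -0.2315862   0.18418725] [-1.79963255e+02  2.40438249e-02  2.06345001e+01]
[array([ 0.47054326, -0.18890447,  0.073     ]), array([ 0.51243164, -0.27123389,  0.073     ])]
[ 0.49148745 -0.23006918  0.073     ] 116.96652843945883
bead [ 0.55216808 -0.20877135  0.159     ] [ 0.05852684  0.02281484 -0.02518725]
-0.0014810105530037427 -0.0021787038009677528
0.0007040516314462308 0.0011347078431143834
```

```bash
python3 -m pendant '[{"tx":0,"ty":0,"tz":0.45,"spin":0,"claw":1},{"tx":0,"ty":0,"tz":0.45,"spin":0,"claw":1},{"tx":0,"ty":0,"tz":0,"spin":0,"claw":1}]'
python3 -m pendant '[{"tx":0,"ty":0,"tz":0.1,"spin":0,"claw":1},{"tx":0,"ty":0,"tz":0.1,"spin":0,"claw":1},{"tx":0,"ty":0,"tz":0,"spin":0,"claw":1}]'
```

```text
time_s: 8.12
tool_pos: [0.4929, -0.2311, 0.138]
tool_rot: [-179.8, 0.1, 20.7]
force: [-0.2, -0.0, -1.6]
grip_width: 0.0556
grasp_force: 25.0
time_s: 8.5
tool_pos: [0.4949, -0.2314, 0.1308]
tool_rot: [180.0, -0.1, 20.7]
force: [0.2, 4.4, 4.2]
grip_width: 0.0552
grasp_force: 25.0
```

```bash
python3 -m pendant '[{"tx":0.01,"ty":-0.04,"tz":0,"spin":0,"claw":1},{"tx":0,"ty":0,"tz":0,"spin":0,"claw":1}]'
python3 -m pendant '[{"tx":0,"ty":0,"tz":0.06,"spin":0,"claw":1},{"tx":0,"ty":0,"tz":0,"spin":0,"claw":1},{"tx":0,"ty":0,"tz":0,"spin":0,"claw":1}]'
```

```text
time_s: 8.75
tool_pos: [0.4948, -0.2312, 0.1308]
tool_rot: [179.8, -0.1, 20.7]
force: [2.4, -0.1, 5.4]
grip_width: 0.0558
grasp_force: 25.0
time_s: 9.12
tool_pos: [0.495, -0.2313, 0.1306]
tool_rot: [179.8, -0.1, 20.6]
force: [-3.2, 2.6, 22.2]
grip_width: 0.0554
grasp_force: 25.0
```

Run:
```python
from h import *
j,b=snap('scene','s3.png'); i,a=snap('wrist','w3.png')
c=np.hstack([cv2.resize(b[180:270,115:205],(500,500),interpolation=cv2.INTER_CUBIC),cv2.resize(a[60:310,170:320],(300,500))]);cv2.imwrite('pics/c3.png',c[:,:,::-1])
```

```text
(no output)
```

View pics/c3.png

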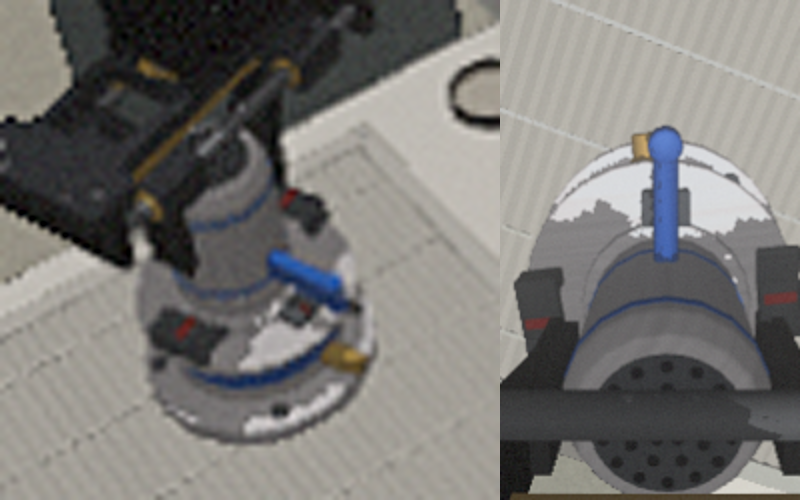

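Run:
```python
from h import *
i=cams.camera_info('top')
f=lambda u,v,x0,z: at(i,x0+(u+.5)*67/400-.5,180+(v+.5)*70/418-.5,z)
sc=cams.camera_info('scene'); a=cv2.imread('pics/s1.png').astype(int)
r=(a[:,:,2]-a[:,:,1]>30)&(a[:,:,2]-a[:,:,0]>30); r[:200]=0;r[265:]=0;r[:,:125]=0;r[:,200:]=0
n,l,s,c=cv2.connectedComponentsWithStats(r.astype('uint8')); print(s[1:].tolist(),c[1:])
for z in (.068,.072,.076,.080,.084):
  print(z,f(320,150,345,z)[:2],f(114,258,345,z)[:2],[at(sc,*q,z)[:2] for q,t in zip(c[1:],s[1:]) if t[4]>2])
o=env.get_obs();print(o['tool_pos'],o['force'])
```

```text
[[165, 214, 4, 3, 7], [146, 237, 4, 4, 9]] [[166.42857143 214.85714286]
 [147.77777778 238.66666667]]
0.068 [ 0.51526698 -0.27402051] [ 0.47390735 -0.19243293] [array([ 0.46152366, -0.18407683]), array([ 0.50344031, -0.26624675])]
0.072 [ 0.51517078 -0.27266435] [ 0.47399675 -0.19144289] [array([ 0.46504797, -0.18543412]), array([ 0.5067643 , -0.26721135])]
0.076 [ 0.51507457 -0.27130819] [ 0.47408614 -0.19045286] [array([ 0.46857228, -0.18679141]), array([ 0.51008829, -0.26817596])]
0.08 [ 0.51497836 -0.26995203] [ 0.47417554 -0.18946282] [array([ 0.4720966 , -0.18814871]), array([ 0.51341228, -0.26914056])]
0.084 [ 0.51488216 -0.26859587] [ 0.47426493 -0.18847278] [array([ 0.47562091, -0.189506  ]), array([ 0.51673628, -0.27010516])]
[ 0.49498612 -0.23127913  0.13056898] [-4.70576411  2.5307822  21.31864523]
```

Triangulating the marks puts the lip tops at z≈0.081, so the deck is at 0.066 and the head is already seated. I'll ease the downward push and turn it.

```bash
python3 -m pendant '[{"tx":0,"ty":-0.02,"tz":-0.06,"spin":0,"claw":1},{"tx":0,"ty":0,"tz":0,"spin":0,"claw":1},{"tx":0,"ty":0,"tz":0,"spin":0,"claw":1}]'
python3 -m pendant '[{"tx":0,"ty":0,"tz":0,"spin":1,"claw":1},{"tx":0,"ty":0,"tz":0,"spin":1,"claw":1},{"tx":0,"ty":0,"tz":0,"spin":1,"claw":1},{"tx":0,"ty":0,"tz":0,"spin":1,"claw":1},{"tx":0,"ty":0,"tz":0,"spin":1,"claw":1},{"tx":0,"ty":0,"tz":0,"spin":0,"claw":1}]'
python3 -c "
from h import *
o=env.get_obs();print(o['qpos'],o['wrist_torque'])"
```

```text
time_s: 9.6
tool_pos: [0.4936, -0.2304, 0.1307]
tool_rot: [179.9, -0.0, 20.6]
force: [-0.3, -0.3, 10.4]
grip_width: 0.0556
grasp_force: 25.0
time_s: 10.35
tool_pos: [0.4938, -0.2302, 0.1307]
tool_rot: [179.9, -0.1, 0.6]
force: [0.7, 0.3, 9.0]
grip_width: 0.0553
grasp_force: 25.0
[ 51.79552034  12.8773718  -33.06566024 104.98104314   7.8307368
  64.2687207  -73.42216746] [ 0.04123673  0.07212193 -0.27559431]
```

Smooth. Lateral forces are near zero, so I'll continue to about -60°.

```bash
python3 -m pendant '[{"tx":0,"ty":0,"tz":-0.02,"spin":1,"claw":1},{"tx":0,"ty":0,"tz":0,"spin":1,"claw":1},{"tx":0,"ty":0,"tz":0,"spin":1,"claw":1},{"tx":0,"ty":0,"tz":0,"spin":1,"claw":1},{"tx":0,"ty":0,"tz":0,"spin":1,"claw":1},{"tx":0,"ty":0,"tz":0,"spin":1,"claw":1},{"tx":0,"ty":0,"tz":0,"spin":1,"claw":1},{"tx":0,"ty":0,"tz":0,"spin":0,"claw":1}]'
python3 -m pendant '[{"tx":0,"ty":0,"tz":0,"spin":1,"claw":1},{"tx":0,"ty":0,"tz":0,"spin":1,"claw":1},{"tx":0,"ty":0,"tz":0,"spin":1,"claw":1},{"tx":0,"ty":0,"tz":0,"spin":1,"claw":1},{"tx":0,"ty":0,"tz":0,"spin":1,"claw":1},{"tx":0,"ty":0,"tz":0,"spin":1,"claw":1},{"tx":0,"ty":0,"tz":0,"spin":1,"claw":1},{"tx":0,"ty":0,"tz":0,"spin":0,"claw":1}]'
python3 -c "
from h import *
o=env.get_obs();print(o['qpos'],o['wrist_torque'])"
```

```text
time_s: 11.35
tool_pos: [0.493, -0.2299, 0.1307]
tool_rot: [179.9, -0.0, -27.4]
force: [0.3, -0.0, 5.2]
grip_width: 0.0554
grasp_force: 25.0
time_s: 12.35
tool_pos: [0.4929, -0.2298, 0.1307]
tool_rot: [180.0, -0.0, -55.4]
force: [-0.3, 0.2, 5.4]
grip_width: 0.0552
grasp_force: 25.0
[  46.27973329   12.03239629  -26.77646128  105.18917759    6.04206383
   64.16793502 -128.00783375] [ 0.06843196  0.12036526 -0.07347285]
```

```bash
python3 -m pendant '[{"tx":0,"ty":0,"tz":0,"spin":0.5,"claw":1},{"tx":0,"ty":0,"tz":0,"spin":0.5,"claw":1},{"tx":0,"ty":0,"tz":0,"spin":0.5,"claw":1},{"tx":0,"ty":0,"tz":0,"spin":0,"claw":1}]'
python3 -c "
from h import *
o=env.get_obs();print(o['wrist_torque'])"
python3 -m pendant '[{"tx":0,"ty":0,"tz":0,"spin":0.5,"claw":1},{"tx":0,"ty":0,"tz":0,"spin":0.5,"claw":1},{"tx":0,"ty":0,"tz":0,"spin":0,"claw":1}]'
python3 -c "
from h import *
o=env.get_obs();print(o['wrist_torque'],o['qpos'][6])"
```

```text
time_s: 12.85
tool_pos: [0.4929, -0.2299, 0.1307]
tool_rot: [180.0, -0.0, -61.4]
force: [0.2, -1.0, 5.4]
grip_width: 0.0554
grasp_force: 25.0
[ 0.02576004  0.07379325 -0.14724826]
time_s: 13.22
tool_pos: [0.4945, -0.2295, 0.1308]
tool_rot: [-179.9, -0.1, -65.2]
force: [4.2, -1.1, 1.6]
grip_width: 0.0553
grasp_force: 25.0
[-0.15703501 -1.1648516   0.6899063 ] -137.72940959825144
```

Contact with the stops: torque has jumped at -65°. Now I release, retreat and look.

```bash
python3 -m pendant '[{"tx":0,"ty":0,"tz":0,"spin":0,"claw":0.5},{"tx":0,"ty":0,"tz":0,"spin":0,"claw":0},{"tx":0,"ty":0,"tz":0,"spin":0,"claw":0},{"tx":0,"ty":0,"tz":0,"spin":0,"claw":0},{"tx":0,"ty":0,"tz":-0.5,"spin":0,"claw":0},{"tx":0,"ty":0,"tz":-0.8,"spin":0,"claw":0},{"tx":0,"ty":0,"tz":-0.8,"spin":0,"claw":0},{"tx":0,"ty":0,"tz":-0.8,"spin":0,"claw":0},{"tx":0,"ty":0,"tz":0,"spin":0,"claw":0}]'
python3 - <<'E'
from h import *
j,b=snap('scene','s4.png'); i,a=snap('wrist','w4.png')
c=np.hstack([cv2.resize(b[180:270,115:205],(400,400),interpolation=cv2.INTER_CUBIC),cv2.resize(a[:300,100:400],(400,400))]);cv2.imwrite('pics/c4.png',c[:,:,::-1])
E
```

```text
time_s: 14.35
tool_pos: [0.4945, -0.2299, 0.2789]
tool_rot: [-179.8, -0.3, -65.4]
force: [-0.3, 1.4, -0.4]
grip_width: 0.087
grasp_force: 0.0
```

View pics/c4.png

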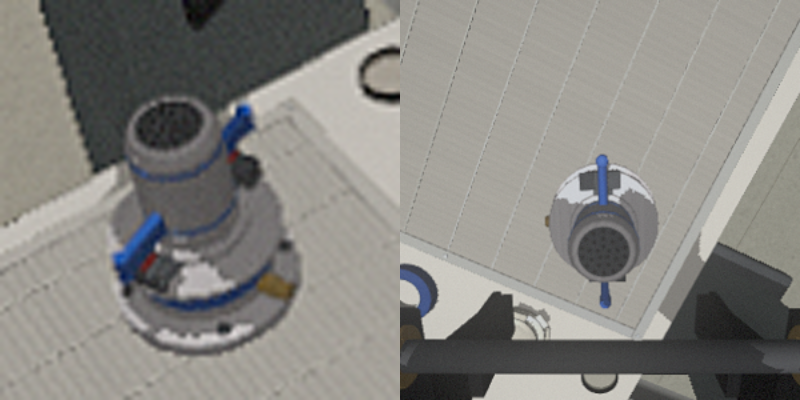

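The head stands upright with its wings directly over the claws; the beads are at (602,160) and (605,298) in the crop. I'll check the angle, then hand in.

Run:
```python
from h import *
i=cams.camera_info('wrist')
a=at(i,251.5,120,.107);b=at(i,253.75,223.5,.107);d=a-b
yaw=np.degrees(np.arctan2(d[1],d[0]));print((a+b)/2,yaw)
if abs(yaw+63.1)<6: print(env.sign_off())
```

```text
[ 0.49329597 -0.23138207  0.107     ] -64.18814516752234
the job is handed in; nothing more can be done
None
```

The inlet head is seated on the deck and locked: turned clockwise to about 1° from the claw centre line and against its end stops, then released; the gripper is clear, and the job was handed in after about 14.5 s, though no verdict came back.

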